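# Proof-load a cast resin test bar on a spring pull tester

## Task

Lay the dog-bone test bar (wide head at both ends) flat in the pull tester, one head inside the steel yoke and the narrow neck out through the slot between its prongs. Then, pulling on the bar only and not on the yoke, draw the yoke out until its pointer stands level with the marker on the scale, never more than a centimetre past it, and hold it there for two seconds. Finally ease it slowly back until the yoke is fully home, without letting the spring snap it, and let go, leaving the bar lying in the yoke and the other two castings where they are.

Things in the scene. Friction and masses are not known exactly. Their poses are not given: they have to be found in the camera images.
- bar_center (a point): Centre (half-way up) of the dog-bone test bar, a loose cream (35 to 70 g) resin casting lying flat on a 2 mm thick black mat (top at z = 0.002). 140 mm long along its own x, 16 mm thick (z); at each end a square-shouldered head 28 mm long, 34 mm wide; between them a neck 84 mm long, 12 mm wide (y). Same either way round and either face up.
- stub_center (a point): Middle of a spare casting on the mat, to be left alone: a broken bar 99 mm overall along its x with a 34 mm wide head at one end only, neck 12 mm wide, 16 mm thick, same cream resin. The point lies half-way up, half-way along to within 10 mm.
- strip_center (a point): Centre of another spare casting on the mat, to be left alone: a plain straight strip 140 x 22 x 16 mm, same cream resin, long along its x.
- tester: The pull tester, fixed to the table: aluminium bed 400 mm long (x), 110 mm wide (y), flat top 30 mm above the table. A grey spring housing, 84 mm wide, 50 mm high, stands on the bed from x = -200 to -75 mm. Origin: centre of the bed's underside. +x is the direction in which the yoke is pulled out, away from the housing; the bed is bare ahead of the yoke.
- yoke: Dark steel yoke gliding on the bed: a frame 19 mm high, open above, no floor. Origin: on the bed's top (z = 0.030), on the centre line, at the inner face of its two prongs; +x is the pull direction. Pocket for a head: x = -38 to 0 mm, 44 mm wide. Prongs: x = 0 to 10 mm, slot between them 20 mm wide, 58 mm over the outside.
- seat (a point): Point of the yoke where the bar's centre belongs: 37 mm ahead of the yoke's origin, 8 mm above the bed, axes as the yoke's. A bar laid with its centre here (5 mm either way along x, 4 mm across) has one head in the pocket. Pulled taut, its shoulder bears on the prongs and its centre is 5 mm further ahead.
- slide (a joint): How far the yoke is drawn out, in m: 0 is home (where the spring holds it), grows along the pull, end stop at 0.075. The spring pulls back with 2.3 N at home plus 1.5 N for each 10 mm.
- pointer (a point): Tip of the thin steel pointer arm that is carried by the yoke (63 mm behind its origin, 36 mm to its +y side, 12 mm above the bed) and moves along the scale.
- marker: The marker, a small dark steel block with a pointed nose and a bright ridge, fixed beside the scale on the bed's +y edge, 10 mm wide, 16 mm high. Origin: at the foot of its nose, on the bed's top; axes as the tester's. The pointer is level with the marker when both have the same position along the tester's x; at the start the marker is 25 to 50 mm ahead of the pointer.
There are look-alikes about, which are no part of the job. What is shaped like the part that bears bar_center but purple or turquoise is not meant.

How it is judged:
By the outcome, as a careful person would: the job done as asked, in the order asked, and still so for the second after the job is handed in, with the robot touching nothing.
It also fails if it takes over 58 s, if anything falls off the work surface, if the arm or the gripper's body presses on something with over 40 N, if the wrist force passes 120 N, or if a joint passes its speed limit or range.

## Robot

A 7-joint arm with a two-finger parallel gripper is mounted at the origin on the work surface. World frame = base frame: x ahead of the robot, y to its left, z up, the work surface at z = 0. Lengths are in mm, angles in rad, forces in N, time in s.
With the tool pointing down it reaches from about 400 to 850 mm from the base axis. Payload 6.9 kg.
Tool frame: the origin (TCP) lies at the very end of the fingers, on their centre line; the grasp point (between the pads) lies r.grasp_offset behind it (r.grasp_offset is the distance from the TCP to the grasp point, in mm); z points along the fingers, y is the direction in which the jaws open and shut (so a half turn about z gives the same grasp; the last joint's range is limited). The gripper opens to 85 mm and grips with 20 to 120 N. Pads are 22 mm wide; open, the fingers measure 114 mm over their backs; the gripper's body (76 mm by 85 mm) begins 54 mm behind the grasp point. The pads swing forward as they close: fully open they stand 13 mm farther back than shut.
Start: joints at [1.24, 0.507, -0.238, 1.5, 0.126, 1.149, -0.155], TCP at [263.805, -566.585, 231.275] pointing down, gripper open.
Joint ranges: [-3.08, 3.08], [-0.24, 2.05], [-1.43, 1.35], [0, 2.5], [-1.52, 4.66], [0.17, 1.96], [-2.89, 2.89]. Speed limits (rad/s): [2.39, 2.39, 3.14, 3.14, 3.14, 3.14, 3.14].

## Interface

Orientations are given as a 3x3 rotation matrix whose columns are the frame's x, y, z axes.
In Python, from station import sense, cams, order, r gives the robot as it stands.
- The arm moves only by the tool play_rows, never from a script. Its argument "motion" is a list of rows, each an object of numbers: "tx", "ty", "tz": the shift along the world's x, y, z scaled (see below); "wx", "wy", "wz": the turn, a rotation vector about the world's x, y, z scaled (see below); "grip": the gripper command: -1 is shut, 1 is fully open, values between are in proportion. A call has exactly 8 rows; each row shifts and turns the commanded pose from where the row before left it; what a row does not reach is not made up. The controller multiplies each number of a shift by 120 mm and each number of a turn by 360 degrees. A row lasts 1/10 s, in which the tool goes at most 50 mm and 8.59 degrees, less where a joint would pass 70% of its speed; a pose out of reach is approached as far as the arm can. A call with a number of a shift or a turn outside -1 to 1 is refused whole. A call with a gripper value outside its range is refused whole. The fingers move at their own pace and stop on an object; "squeeze" is the grip in N (left out, the last holds). Time passes only in rows, so rows that do not move let the fingers close, or fill a call up. It gives the time, the measured TCP pose, the force and the opening at its end, in the units of the state.
- sense(): the state, without advancing time (a new reading comes with each control period).
- cams.capture(name): name is "side" or "top" or "wrist"; returns the picture (420x560x3 uint8, red, green, blue); there is no depth.
- cams.get_calibration(name): a dict with "fovy" (degrees; the focal length in pixels is half the picture's height over the tangent of half this angle, whatever the lens; pixels are square), "cx", "cy" (the principal point, pixels), "rvec" (rotation vector, rad) and "tvec" (3), from world to camera coordinates, as OpenCV has them; the wrist camera has in their place "hand_eye" (4x4, takes a point from camera to tool coordinates, whose origin is the TCP and whose axes are the flange's). Camera axes: x right, y down, z forward; pixel columns grow to the right and rows downward; lengths in mm; the calibration is good to about 2 mm. The wrist camera is an equidistant fisheye: a pixel r from the principal point sees the ray r / f radians off the axis. A picture is of the moment at which its call begins: read the wrist's pose just before it. get_calibration takes no time and is no camera call.
- order.job_done(): hands the job in, once; it reports no verdict.
The state is a dict: "t": time; "qpos": joint angles; "dq": joint speeds; "joint_torque": joint torques, N m; "ee_pos": TCP position; "orientation": TCP orientation; "contact_force": force on the tool from outside, world axes, zero at the start; "ft_torque": the same for the moment, N m; "width": opening from 0.0 (shut) to 1.0 (fully open).
Only numpy, scipy, OpenCV 4.12 (cv2) and the standard library are available. Lean on these libraries where they do the work, as an engineer would, in place of code of your own. Each camera call takes 0.05 s, during which the arm holds its last target.

## Working session

There is one attempt and no reset: what is moved stays moved. The work goes in short steps, Python scripts to look and compute and a tool call to move; the robot and the scene stay as the last step left them, time stands still between calls to the robot, and variables do not carry over. Pictures are saved under pics/ and viewed, and the job is handed in when it is done.

Besides the shell and the picture viewer there is one more tool, called as a command line: name --argument value ..., lists and objects as JSON in quotes. play_rows: Moves the arm, as the interface text tells. Its arguments: {"type":"object","properties":{"motion":{"type":"array"},"squeeze":{"type":"number"}},"required":["motion"]}

```bash
ls; mkdir -p pics; python3 - <<'E'
from station import sense, cams, order, r
import cv2
s=sense();print(s)
print(r.grasp_offset)
for n in ("side","top","wrist"):
    im=cams.capture(n); cv2.imwrite(f"pics/{n}0.png",im[:,:,::-1]); print(n,cams.get_calibration(n))
print(sense()['t'])
E
```

```text
pics
{'t': 0.0, 'qpos': array([ 1.24052289,  0.50834007, -0.2375197 ,  1.50115366,  0.12575061,
        1.14891394, -0.15480681]), 'dq': array([ 0.00021945, -0.00106188,  0.00141048,  0.00068064,  0.00146453,
       -0.00070562,  0.00139838]), 'joint_torque': array([-1.20549830e-04, -6.20603299e+01, -2.18644179e+00, -2.49649912e+01,
        1.27995748e-02,  1.20995715e-02, -6.21307294e-06]), 'ee_pos': array([ 263.51258454, -566.1632855 ,  230.4209453 ]), 'orientation': array([[ 9.06531473e-01,  4.22137388e-01, -8.45201657e-04],
       [ 4.22138225e-01, -9.06530044e-01,  1.61178716e-03],
       [-8.58050761e-05, -1.81792771e-03, -9.99998344e-01]]), 'contact_force': array([-0.3026559 , -1.49756767, -0.31578057]), 'ft_torque': array([-0.00956631, -0.00924779,  0.00269136]), 'width': 1.0000596177951033}
18.700000000000003
side {'fovy': 43.85556842843682, 'cx': 279.3956136011524, 'cy': 214.81321510791756, 'rvec': array([ 0.56320349, -2.54245636,  1.37152098]), 'tvec': array([352.37446116, 257.56709091, 929.19731952])}
top {'fovy': 43.12776190660871, 'cx': 282.7392817197686, 'cy': 210.31909445021793, 'rvec': array([ 2.11766748, -2.13718103,  0.19486426]), 'tvec': array([-164.57349384,  478.46333669, 1442.5959436 ])}
wrist {'fovy': 65.70646984690485, 'cx': 278.6330852168903, 'cy': 211.29478710860081, 'hand_eye': array([[ 5.87498514e-04, -9.50260747e-01, -3.11454919e-01,
         8.01889727e+01],
       [ 9.99999773e-01,  4.55775539e-04,  4.95714681e-04,
         6.91054064e-01],
       [-3.29104670e-04, -3.11455140e-01,  9.50260800e-01,
        -1.43013161e+02],
       [ 0.00000000e+00,  0.00000000e+00,  0.00000000e+00,
         1.00000000e+00]])}
0.15
```

View pics/side0.png

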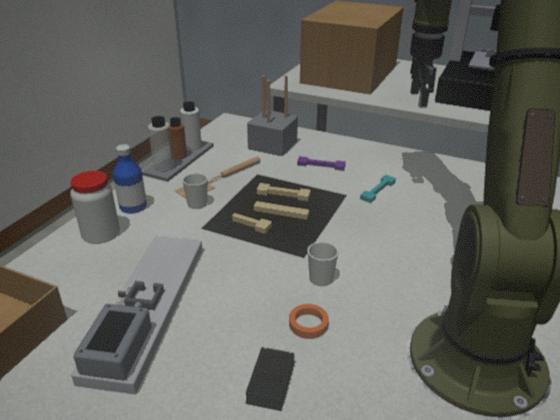

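View pics/top0.png

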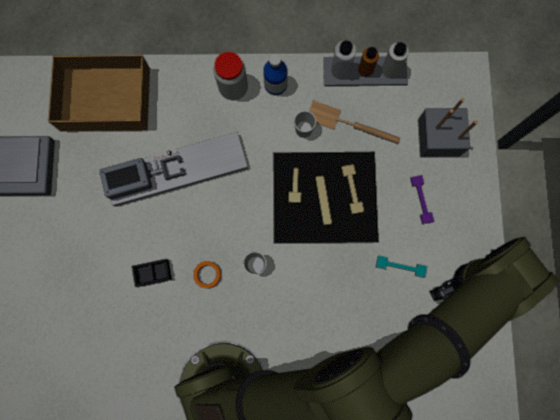

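View pics/wrist0.png

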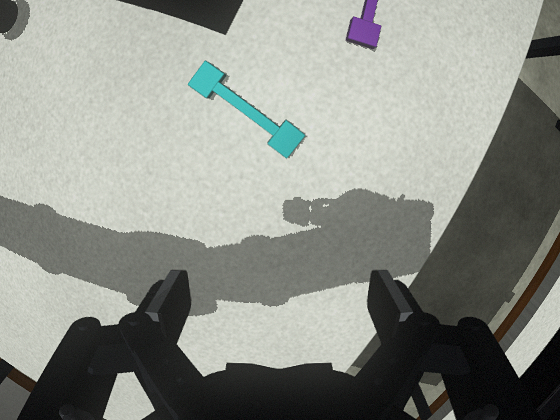

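```bash
cat > h.py <<'E'
import numpy as np, cv2
from station import sense, cams, order, r
def K(n):
    c=cams.get_calibration(n); f=210/np.tan(np.radians(c['fovy'])/2); return c,f
def px2w(n,uv,z):
    c,f=K(n); R,_=cv2.Rodrigues(c['rvec']); t=c['tvec']
    d=R.T@np.array([(uv[0]-c['cx'])/f,(uv[1]-c['cy'])/f,1]); o=-R.T@t
    return o+d*(z-o[2])/d[2]
def w2px(n,P):
    c,f=K(n); R,_=cv2.Rodrigues(c['rvec']); p=R@np.asarray(P,float)+c['tvec']
    return np.array([c['cx']+f*p[0]/p[2],c['cy']+f*p[1]/p[2]])
def wrist_ray(uv,s):
    c,f=K('wrist'); d=np.array([uv[0]-c['cx'],uv[1]-c['cy']]); rr=np.hypot(*d); th=rr/f
    v=np.array([d[0]/rr*np.sin(th),d[1]/rr*np.sin(th),np.cos(th)]) if rr>0 else np.array([0,0,1.])
    H=c['hand_eye']; R=s['orientation']
    return s['ee_pos']+R@H[:3,3], R@H[:3,:3]@v
def wpx2w(uv,z,s):
    o,d=wrist_ray(uv,s); return o+d*(z-o[2])/d[2]
def w2wpx(P,s):
    c,f=K('wrist');H=c['hand_eye'];R=s['orientation']
    p=H[:3,:3].T@(R.T@(np.asarray(P,float)-s['ee_pos'])-H[:3,3])
    th=np.arctan2(np.hypot(p[0],p[1]),p[2]); q=p[:2]/np.hypot(p[0],p[1])
    return np.array([c['cx'],c['cy']])+f*th*q
def save(im,name,crop=None,k=1):
    if crop: x0,y0,x1,y1=crop; im=im[y0:y1,x0:x1]
    im=cv2.resize(im,None,fx=k,fy=k,interpolation=cv2.INTER_CUBIC); cv2.imwrite('pics/'+name,im[:,:,::-1])
E
python3 - <<'E'
from h import *
im=cv2.imread('pics/top0.png')[:,:,::-1]
save(im,'c1.png',(265,145,385,250),5); save(im,'c2.png',(90,120,260,215),4)
for n,uv,z in [('bar',(353,190),18),('strip',(324,200),18),('stub',(295,184),18),('bedl',(110,182),30),('bedr',(242,153),30),('base',(225,375),0)]:
    print(n,px2w('top',uv,z).round())
E
```

```text
bar [ 539. -371.   18.]
strip [ 510. -287.   18.]
stub [ 558. -205.   18.]
bedl [566. 322.  30.]
bedr [648. -53.  30.]
base [30. -8.  0.]
```

View pics/c1.png

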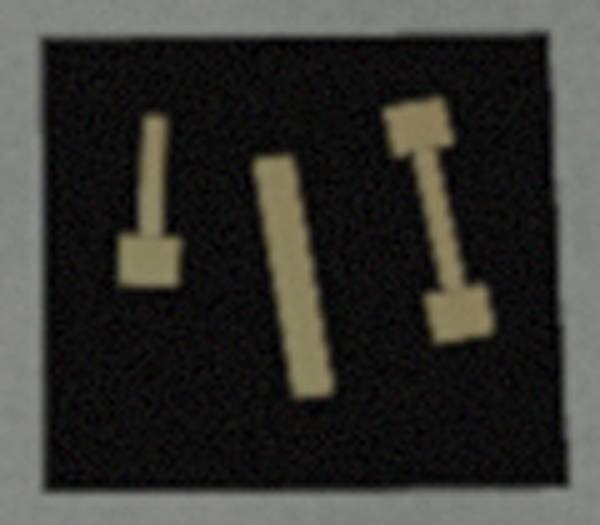

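View pics/c2.png

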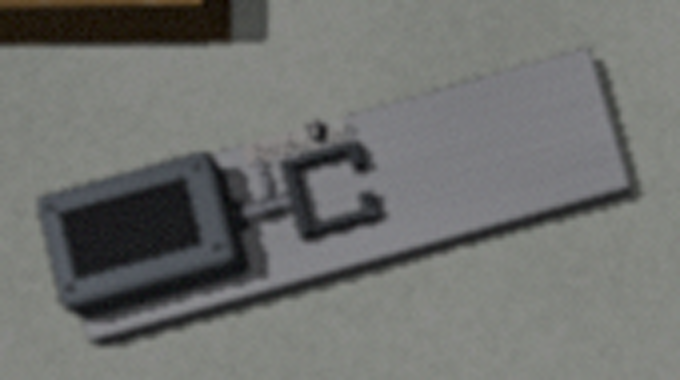

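```bash
python3 - <<'E'
from h import *
im=cv2.imread('pics/top0.png')[:,:,::-1].astype(int)
m=((im[:,:,0]>85)&(im[:,:,0]-im[:,:,2]>20)).astype(np.uint8); m[:150]=0;m[245:]=0;m[:,:275]=0;m[:,380:]=0
n,l,st,c=cv2.connectedComponentsWithStats(m)
for i in range(1,n):
    if st[i,4]<50: continue
    ys,xs=np.nonzero(l==i); P=np.array([px2w('top',(x,y),17)[:2] for x,y in zip(xs,ys)])
    rc=cv2.minAreaRect(P.astype(np.float32)); 
    mu=P.mean(0); w,V=np.linalg.eigh(np.cov((P-mu).T)); a=V[:,1]
    print(st[i,4],mu.round(1),np.degrees(np.arctan2(a[1],a[0])).round(1),[np.round(q,1) for q in rc])
for n,uv in dict(bed_fr=(90+592/4,120+52/4),bed_nr=(90+632/4,120+190/4),bed_nl=(90+100/4,120+340/4)).items():
    print(n,px2w('top',uv,30).round(1))
for n,uv in dict(prongA=(90+372/4,120+155/4),prongB=(90+380/4,120+205/4),prongAi=(90+372/4,120+172/4),backA=(90+287/4,120+160/4),backB=(90+305/4,120+235/4)).items():
    print(n,px2w('top',uv,49).round(1))
E
```

```text
355 [ 542.9 -369.5] -169.6 [array([ 543.8, -369.1]), array([139.3,  34.9]), np.float64(10.6)]
221 [ 544.6 -203.8] 176.9 [array([ 557.1, -203.5]), array([31.5, 97.3]), np.float64(89.3)]
380 [ 511.7 -285.1] -171.6 [array([ 511.9, -285. ]), array([139.6,  22.9]), np.float64(8.4)]
bed_fr [708.5 -41.4  30. ]
bed_nr [605.  -70.6  30. ]
bed_nl [499. 305.  30.]
prongA [627.2 112.5  49. ]
prongB [590.6 106.   49. ]
prongAi [614.7 112.2  49. ]
backA [624.  172.7  49. ]
backB [569.3 158.3  49. ]
```

play_rows --motion '[{"tx": 0.29, "ty": 0.205, "tz": -0.08, "wx": 0, "wy": 0, "wz": -0.005, "grip": 0.3}, {"tx": 0.29, "ty": 0.205, "tz": -0.08, "wx": 0, "wy": 0, "wz": -0.005, "grip": 0.3}, {"tx": 0.29, "ty": 0.205, "tz": -0.08, "wx": 0, "wy": 0, "wz": -0.005, "grip": 0.3}, {"tx": 0.29, "ty": 0.205, "tz": -0.08, "wx": 0, "wy": 0, "wz": -0.005, "grip": 0.3}, {"tx": 0.29, "ty": 0.205, "tz": -0.08, "wx": 0, "wy": 0, "wz": -0.005, "grip": 0.3}, {"tx": 0.29, "ty": 0.205, "tz": -0.08, "wx": 0, "wy": 0, "wz": -0.005, "grip": 0.3}, {"tx": 0.29, "ty": 0.205, "tz": -0.08, "wx": 0, "wy": 0, "wz": -0.005, "grip": 0.3}, {"tx": 0.29, "ty": 0.205, "tz": -0.08, "wx": 0, "wy": 0, "wz": -0.005, "grip": 0.3}]'

```text
t: 0.95
ee_pos: [543.3, -368.6, 153.8]
orientation: [[0.983, 0.182, -0.0], [0.182, -0.983, 0.0], [-0.0, -0.0, -1.0]]
contact_force: [-0.2, -1.0, -0.0]
width: 0.652
```

```bash
python3 - <<'E'
from h import *
s=sense(); im=cams.capture('wrist'); save(im,'w1.png',None,1.4)
print(s['t'],s['ee_pos'],s['orientation'].round(3),s['width'],s['qpos'].round(2))
print(w2wpx([543,-369.5,18],s), w2wpx([543+70*np.cos(.1815),-369.5+70*np.sin(.1815),18],s),w2wpx([543-70*np.cos(.1815),-369.5-70*np.sin(.1815),18],s))
E
```

```text
0.95 [ 543.31703339 -368.59181937  153.80517242] [[ 0.983  0.182 -0.   ]
 [ 0.182 -0.983  0.   ]
 [-0.    -0.    -1.   ]] 0.6518730838403575 [ 0.66  0.62 -0.18  1.52  0.12  1.02 -0.94]
[278.7726775  200.01593362] [278.96264201 120.87830609] [278.60219778 269.5086338 ]
```

View pics/w1.png

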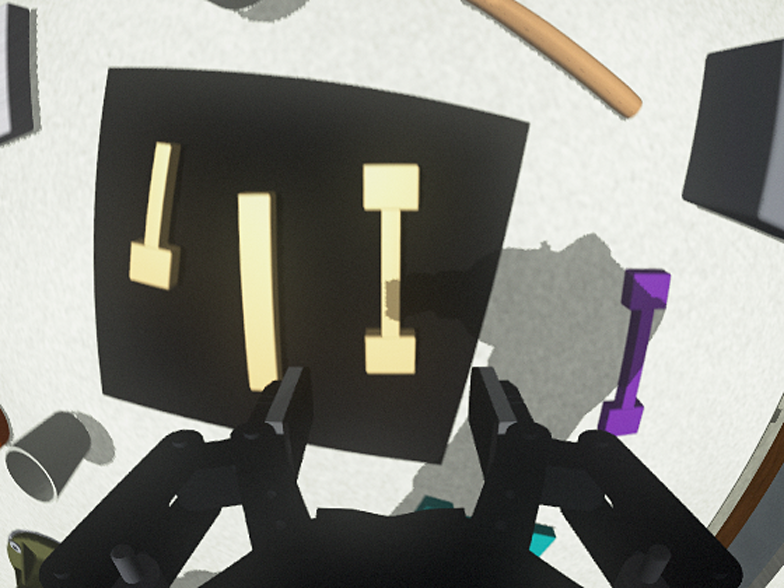

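play_rows --motion '[{"tx": 0.005, "ty": 0, "tz": -0.25, "wx": 0, "wy": 0, "wz": 0, "grip": 0.1}, {"tx": 0.005, "ty": 0, "tz": -0.25, "wx": 0, "wy": 0, "wz": 0, "grip": 0.1}, {"tx": 0.005, "ty": 0, "tz": -0.25, "wx": 0, "wy": 0, "wz": 0, "grip": 0.1}, {"tx": 0, "ty": 0, "tz": -0.25, "wx": 0, "wy": 0, "wz": 0, "grip": 0.1}, {"tx": 0, "ty": 0, "tz": -0.14, "wx": 0, "wy": 0, "wz": 0, "grip": 0.1}, {"tx": 0, "ty": 0, "tz": -0.09, "wx": 0, "wy": 0, "wz": 0, "grip": 0.1}, {"tx": 0, "ty": 0, "tz": 0, "wx": 0, "wy": 0, "wz": 0, "grip": -1}, {"tx": 0, "ty": 0, "tz": 0, "wx": 0, "wy": 0, "wz": 0, "grip": -1}]' --squeeze 60

```text
t: 1.8
ee_pos: [544.3, -370.1, 7.5]
orientation: [[0.983, 0.183, 0.001], [0.183, -0.983, -0.0], [0.001, 0.0, -1.0]]
contact_force: [1.1, -0.3, -0.4]
width: 0.223
```

play_rows --motion '[{"grip": -1}, {"grip": -1}, {"grip": -1}, {"grip": -1}, {"tz": 0.1, "grip": -1}, {"tz": 0.25, "grip": -1}, {"tz": 0.3, "grip": -1}, {"tz": 0.3, "grip": -1}]'

```text
$.motion[0]: bad value
```

```bash
python3 - <<'E'
from h import *
s=sense(); im=cams.capture('wrist'); save(im,'w2.png',None,1.4)
print(s['t'],s['ee_pos'],s['contact_force'],s['width'],s['qpos'].round(2))
E
```

```text
1.8 [ 544.34152123 -370.07193657    7.48837042] [ 1.05312979 -0.32688179 -0.42949884] 0.22294663107344476 [ 0.65  0.78 -0.15  1.64  0.16  0.73 -0.97]
```

View pics/w2.png

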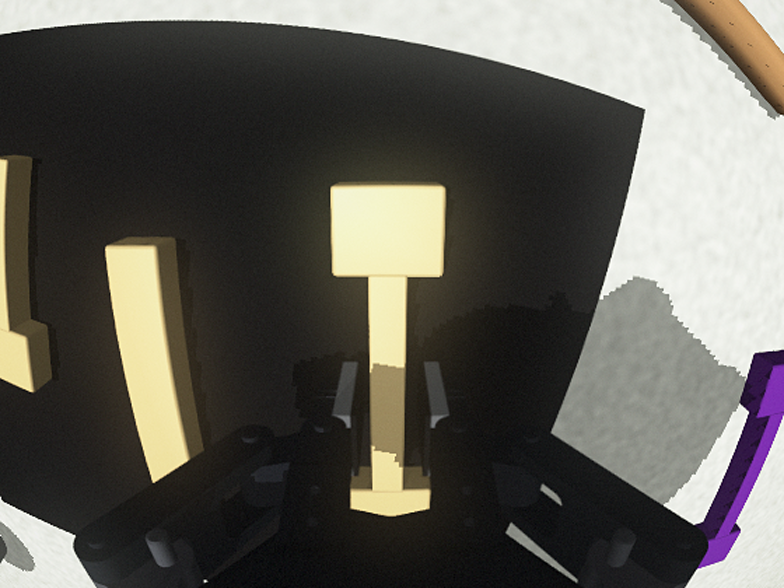

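play_rows --motion '[{"tx": 0, "ty": 0, "tz": -0.015, "wx": 0, "wy": 0, "wz": 0, "grip": -1}, {"tx": 0, "ty": 0, "tz": 0, "wx": 0, "wy": 0, "wz": 0, "grip": -1}, {"tx": 0, "ty": 0, "tz": 0, "wx": 0, "wy": 0, "wz": 0, "grip": -1}, {"tx": 0, "ty": 0, "tz": 0, "wx": 0, "wy": 0, "wz": 0, "grip": -1}, {"tx": 0, "ty": 0, "tz": 0.1, "wx": 0, "wy": 0, "wz": 0, "grip": -1}, {"tx": 0, "ty": 0, "tz": 0.25, "wx": 0, "wy": 0, "wz": 0, "grip": -1}, {"tx": 0, "ty": 0, "tz": 0.3, "wx": 0, "wy": 0, "wz": 0, "grip": -1}, {"tx": 0, "ty": 0, "tz": 0.3, "wx": 0, "wy": 0, "wz": 0, "grip": -1}]'

```text
t: 2.65
ee_pos: [544.1, -369.9, 121.6]
orientation: [[0.983, 0.184, 0.001], [0.184, -0.983, -0.001], [0.001, 0.001, -1.0]]
contact_force: [0.5, -0.6, -0.1]
width: 0.117
```

```bash
python3 - <<'E'
from h import *
s=sense(); im=cams.capture('wrist'); save(im,'w3.png',None,1.4)
print(s['t'],s['ee_pos'],s['contact_force'],s['width'],s['qpos'].round(2))
E
```

```text
2.65 [ 544.12706747 -369.85165613  121.55491287] [ 0.46368234 -0.5997216  -0.10956041] 0.11687062525575356 [ 0.66  0.65 -0.18  1.55  0.13  0.95 -0.94]
```

View pics/w3.png

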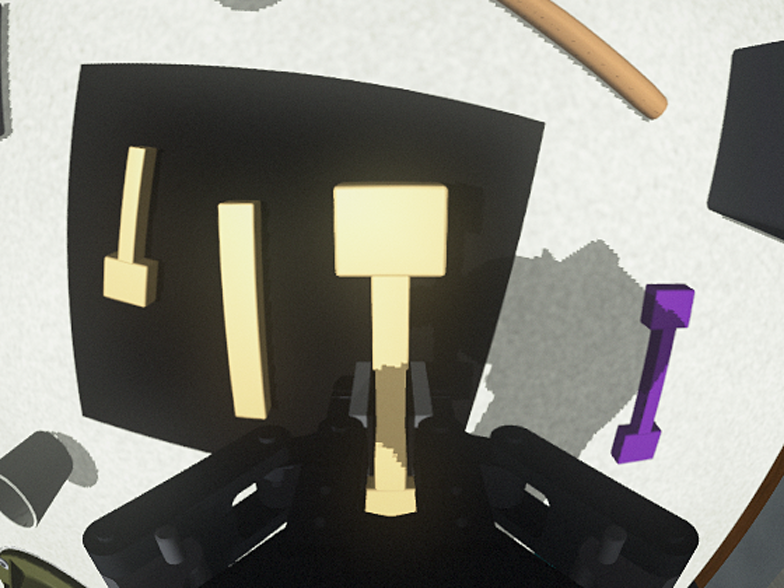

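play_rows --motion '[{"tx": 0.046, "ty": 0.206, "tz": 0.015, "wx": 0, "wy": 0, "wz": 0.0165, "grip": -1}, {"tx": 0.046, "ty": 0.206, "tz": 0.015, "wx": 0, "wy": 0, "wz": 0.0165, "grip": -1}, {"tx": 0.046, "ty": 0.206, "tz": 0.015, "wx": 0, "wy": 0, "wz": 0.0165, "grip": -1}, {"tx": 0.046, "ty": 0.206, "tz": 0.015, "wx": 0, "wy": 0, "wz": 0.0165, "grip": -1}, {"tx": 0.046, "ty": 0.206, "tz": 0.015, "wx": 0, "wy": 0, "wz": 0.0165, "grip": -1}, {"tx": 0.046, "ty": 0.206, "tz": 0.015, "wx": 0, "wy": 0, "wz": 0.0165, "grip": -1}, {"tx": 0.046, "ty": 0.206, "tz": 0.015, "wx": 0, "wy": 0, "wz": 0.0165, "grip": -1}, {"tx": 0.046, "ty": 0.206, "tz": 0.015, "wx": 0, "wy": 0, "wz": 0.0165, "grip": -1}]'

```text
t: 3.5
ee_pos: [588.7, -171.3, 134.8]
orientation: [[0.525, 0.851, 0.002], [0.851, -0.525, -0.001], [0.0, 0.002, -1.0]]
contact_force: [0.3, -0.1, -1.2]
width: 0.119
```

play_rows --motion '[{"tx": 0.046, "ty": 0.206, "tz": 0.015, "wx": 0, "wy": 0, "wz": 0.0165, "grip": -1}, {"tx": 0.046, "ty": 0.206, "tz": 0.015, "wx": 0, "wy": 0, "wz": 0.0165, "grip": -1}, {"tx": 0.046, "ty": 0.206, "tz": 0.015, "wx": 0, "wy": 0, "wz": 0.0165, "grip": -1}, {"tx": 0.046, "ty": 0.206, "tz": 0.015, "wx": 0, "wy": 0, "wz": 0.0165, "grip": -1}, {"tx": 0.046, "ty": 0.206, "tz": 0.015, "wx": 0, "wy": 0, "wz": 0.0165, "grip": -1}, {"tx": 0.046, "ty": 0.206, "tz": 0.015, "wx": 0, "wy": 0, "wz": 0.0165, "grip": -1}, {"tx": 0.046, "ty": 0.206, "tz": 0.015, "wx": 0, "wy": 0, "wz": 0.0165, "grip": -1}, {"tx": 0.046, "ty": 0.206, "tz": 0.015, "wx": 0, "wy": 0, "wz": 0.0165, "grip": -1}]'

```text
t: 4.3
ee_pos: [632.9, 26.4, 149.2]
orientation: [[-0.273, 0.962, 0.002], [0.962, 0.273, -0.001], [-0.001, 0.002, -1.0]]
contact_force: [0.5, 0.3, -0.9]
width: 0.118
```

```bash
python3 - <<'E'
from h import *
import pickle
s=sense(); im=cams.capture('wrist'); save(im,'w4.png',None,1.4); pickle.dump((s,im),open('w4.pkl','wb'))
s2=sense()
im2=cams.capture('top'); save(im2,'t4.png',(90,100,290,230),4)
print(s['t'],s['ee_pos'],s2['ee_pos'],s['contact_force'],s['width'],s['qpos'].round(2),s['orientation'].round(3))
E
```

```text
4.3 [632.88169614  26.43654125 149.19891961] [633.44273287  32.55348731 149.81687469] [ 0.46700617  0.31226289 -0.92420071] 0.11832476798267946 [ 0.29  0.65 -0.64  1.59  0.43  1.05 -0.19] [[-0.273  0.962  0.002]
 [ 0.962  0.273 -0.001]
 [-0.001  0.002 -1.   ]]
```

View pics/w4.png

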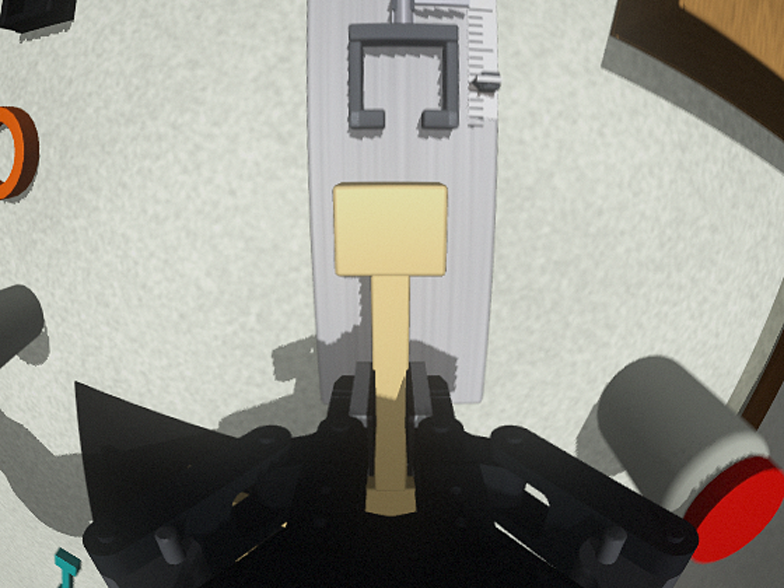

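View pics/t4.png

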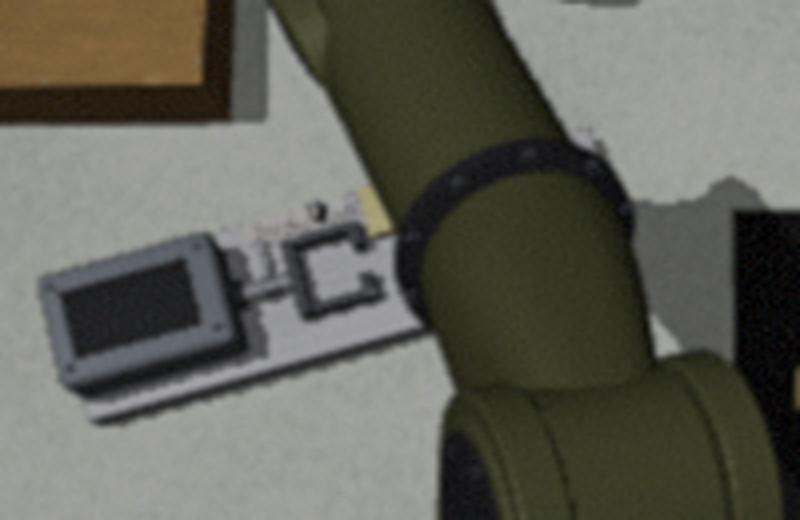

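```bash
python3 - <<'E'
from h import *
import pickle
s,im=pickle.load(open('w4.pkl','rb'))
save(im,'w4c.png',(215,0,375,100),5)
E
```

```text
(no output)
```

View pics/w4c.png

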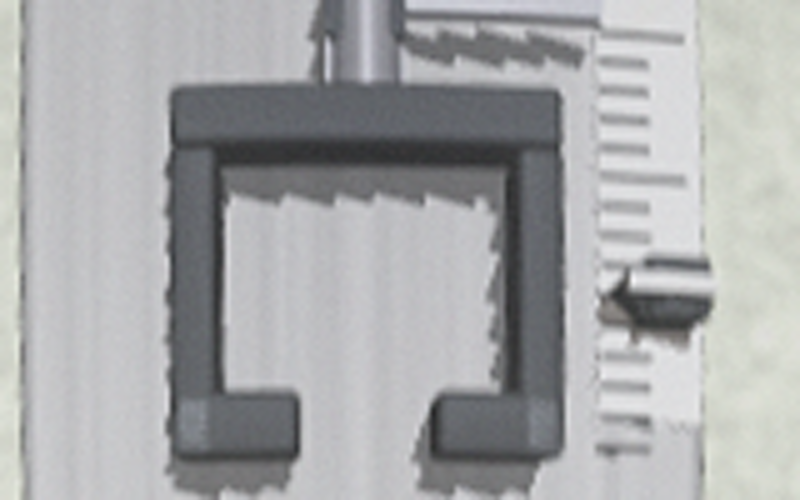

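```bash
python3 - <<'E'
from h import *
import pickle
s,im=pickle.load(open('w4.pkl','rb'))
R=s['orientation']
def c(x,y,z): return wpx2w((215+x/5,y/5),z,s)
def zz(x,y,z): return wpx2w((x/1.4,y/1.4),z,s)
Y={k:c(*v) for k,v in dict(fl=(174,457,49),fr=(562,455,49),bl=(172,92,49),br=(560,92,49),sl=(299,457,49),sr=(431,455,49),pl=(216,392,49),pr=(524,392,49),nose30=(608,293,30),nose46=(613,285,46),ptr=(602,15,42),tick0=(600,36,30),tick5=(600,180,30),bedL=(22,400,30),bedR=(703,400,30)).items()}
Y['bedL2']=zz(322,405,30);Y['bedR2']=zz(480,402,30)
for k,v in Y.items(): print(k,v.round(1))
d=Y['bl']-Y['fl'];d2=Y['br']-Y['fr'];d3=Y['fr']-Y['fl']
for a in (d,d2,d3): print(np.hypot(*a[:2]).round(1),np.degrees(np.arctan2(a[1],a[0])).round(2))
for a,b in (('bedL2','bedL'),('bedR2','bedR')):
    e=Y[b]-Y[a]; print(np.degrees(np.arctan2(e[1],e[0])).round(2))
zt=s['ee_pos'][2]+12.3
for n,p in dict(el=(334,186),er=(446,186),shl=(334,275),shr=(446,275),nl=(372,330),nr=(410,330)).items():
    w=zz(*p,zt); print(n,w.round(1),(R.T@(w-s['ee_pos'])).round(1))
th=np.radians(105.7); u=-np.array([np.cos(th),np.sin(th)]); n=np.array([-u[1],u[0]])
o=Y['fl'][:2]*.5+Y['fr'][:2]*.5-10*u
print('origin',o,'seat',o+37*u)
for k,v in Y.items(): print(k,((v[:2]-o)@u).round(1),((v[:2]-o)@n).round(1))
E
```

```text
fl [588.  109.3  49. ]
fr [642.7 125.6  49. ]
bl [572.2 163.5  49. ]
br [627.  179.8  49. ]
sl [605.7 114.1  49. ]
sr [624.2 119.8  49. ]
pl [591.3 120.3  49. ]
pr [634.6 133.   49. ]
nose30 [644.8 155.3  30. ]
nose46 [643.1 153.6  46. ]
ptr [630.2 196.9  42. ]
tick0 [631.8 197.6  30. ]
tick5 [638.4 173.3  30. ]
bedL [560.  112.9  30. ]
bedR [664.4 143.4  30. ]
bedL2 [612.2 -67.5  30. ]
bedR2 [714.9 -36.4  30. ]
56.5 106.17
56.4 106.13
57.1 16.6
106.16
105.68
el [598.9  89.  161.5] [ 69.5 -15.6 -12.4]
er [629.7  97.8 161.5] [ 69.5  16.4 -12.4]
shl [605.4  63.3 161.5] [ 42.9 -16.4 -12.4]
shr [637.7  72.4 161.5] [ 42.9  17.2 -12.3]
nl [621.   49.3 161.5] [ 25.2  -5.2 -12.3]
nr [632.4  52.5 161.5] [ 25.2   6.6 -12.3]
origin [612.62281536 127.07211039] seat [622.63503186  91.45251577]
fl 10.4 -28.5
fr 9.6 28.5
bl -46.0 -29.0
br -46.9 28.1
sl 10.6 -10.2
sr 10.1 9.1
pl 0.8 -22.4
pr 0.2 22.8
nose30 -18.5 38.6
nose46 -17.3 36.5
ptr -62.5 35.8
tick0 -62.7 37.5
tick5 -37.5 37.3
bedL -0.6 -54.5
bedR -1.7 54.3
bedL2 187.2 -53.0
bedR2 185.1 54.2
```

```bash
python3 - <<'E'
from h import *
import pickle
s=sense(); im=cams.capture('wrist'); save(im,'w5c.png',(215,0,375,120),5); pickle.dump((s,im),open('w5.pkl','wb'))
print(s['t'],s['ee_pos'],sense()['ee_pos'],s['orientation'].round(4))
E
```

```text
4.4 [633.0710342   30.82318079 149.58537535] [632.7721616   28.02403617 149.07481043] [[-0.2769  0.9609  0.0028]
 [ 0.9609  0.2769  0.0032]
 [ 0.0023  0.0036 -1.    ]]
```

View pics/w5c.png

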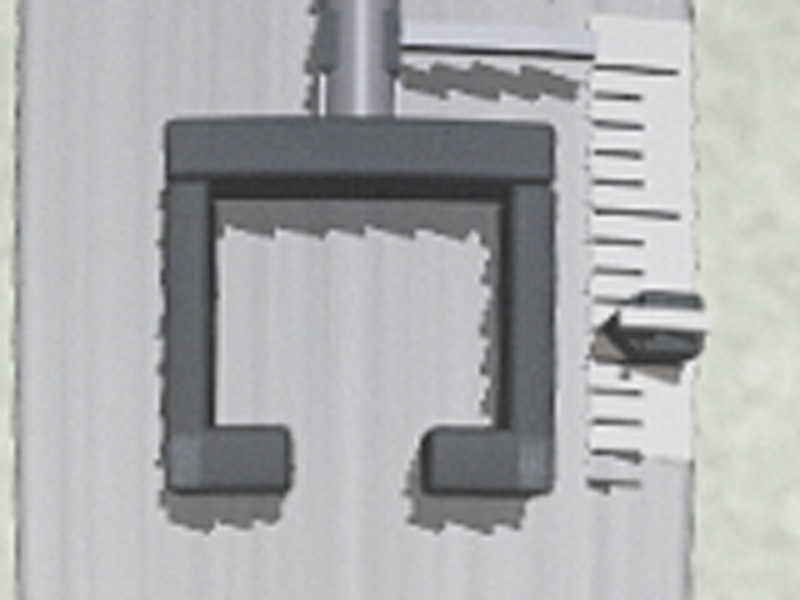

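```bash
cat > m.py <<'E'
from h import *
import pickle
def meas(f,pts):
    s,im=pickle.load(open(f,'rb'))
    Y={k:wpx2w((215+x/5,y/5),z,s) for k,(x,y,z) in pts.items()}
    d=Y['bl']-Y['fl']+Y['br']-Y['fr']; print('ang',np.degrees(np.arctan2(d[1],d[0])).round(2))
    th=np.radians(105.9); u=-np.array([np.cos(th),np.sin(th)]); n=np.array([-u[1],u[0]])
    o=Y['fl'][:2]*.5+Y['fr'][:2]*.5-10*u
    print('origin',o.round(1),'seat',(o+37*u).round(1))
    for k,v in Y.items(): print(k,((v[:2]-o)@u).round(1),((v[:2]-o)@n).round(1))
E
python3 - <<'E'
from m import *
meas('w5.pkl',dict(fl=(167,493,49),fr=(553,493,49),bl=(167,122,49),br=(553,122,49),pl=(215,428,49),ptr=(595,42,42),n30=(600,325,30),n46=(603,318,46),ridge46=(690,317,46),t0=(595,69,30),t5=(595,213,30)))
E
```

```text
ang 106.12
origin [612.9 126.1] seat [623.1  90.5]
fl 10.3 -28.5
fr 9.7 28.5
bl -47.0 -28.7
br -47.8 28.3
pl 0.6 -21.4
ptr -63.7 35.9
n30 -18.9 38.6
n46 -17.8 36.3
ridge46 -18.8 49.7
t0 -62.8 37.9
t5 -37.7 37.7
```

play_rows --motion '[{"tx": -0.015, "ty": 0.1, "tz": -0.1, "wx": 0, "wy": 0, "wz": 0, "grip": -1}, {"tx": -0.015, "ty": 0.1, "tz": -0.1, "wx": 0, "wy": 0, "wz": 0, "grip": -1}, {"tx": -0.015, "ty": 0.1, "tz": -0.1, "wx": 0, "wy": 0, "wz": 0, "grip": -1}, {"tx": -0.015, "ty": 0.1, "tz": -0.1, "wx": 0, "wy": 0, "wz": 0, "grip": -1}, {"tx": -0.01, "ty": 0.07, "tz": -0.07, "wx": 0, "wy": 0, "wz": 0, "grip": -1}, {"tx": -0.01, "ty": 0.04, "tz": -0.04, "wx": 0, "wy": 0, "wz": 0, "grip": -1}, {"tx": 0, "ty": 0.02, "tz": -0.02, "wx": 0, "wy": 0, "wz": 0, "grip": -1}, {"tx": 0, "ty": 0, "tz": 0, "wx": 0, "wy": 0, "wz": 0, "grip": -1}]'

```text
t: 5.25
ee_pos: [622.8, 89.5, 84.1]
orientation: [[-0.269, 0.963, -0.0], [0.963, 0.269, -0.0], [-0.0, -0.0, -1.0]]
contact_force: [-0.9, 0.7, -0.8]
width: 0.118
```

```bash
python3 - <<'E'
from h import *
import pickle
s=sense(); im=cams.capture('wrist'); save(im,'w6.png',(180,10,380,160),4); pickle.dump((s,im),open('w6.pkl','wb'))
print(s['t'],s['ee_pos'],sense()['ee_pos'],s['contact_force'],s['orientation'].round(4))
E
```

```text
5.25 [622.79177086  89.51501619  84.11870083] [623.00754558  89.08836835  84.40711665] [-0.88583249  0.65235907 -0.78049394] [[-2.693e-01  9.631e-01 -1.000e-04]
 [ 9.631e-01  2.693e-01 -1.000e-04]
 [-1.000e-04 -1.000e-04 -1.000e+00]]
```

View pics/w6.png

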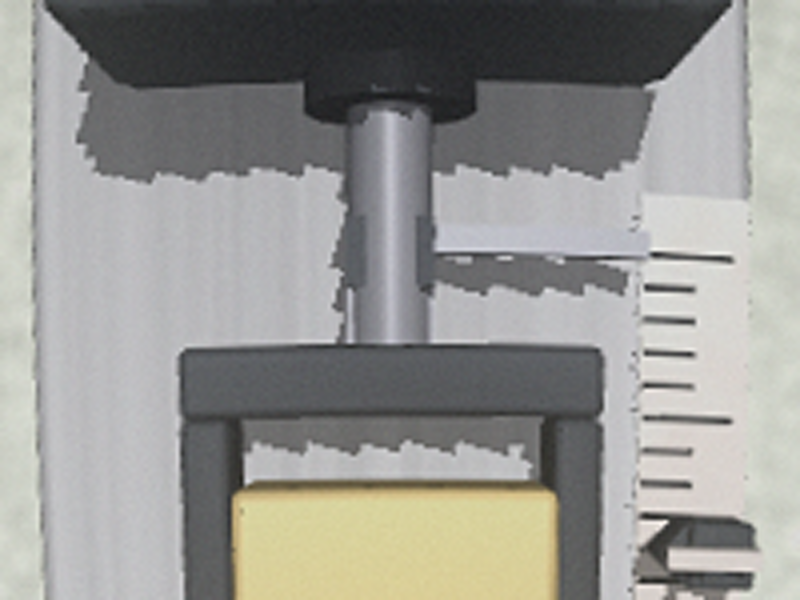

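```bash
python3 - <<'E'
from h import *
import pickle
s,im=pickle.load(open('w6.pkl','rb'))
th=np.radians(105.7); u=-np.array([np.cos(th),np.sin(th)]); n=np.array([-u[1],u[0]])
o=np.array([612.8,126.5])
for k,(x,y,z) in dict(bl=(180,350,49),br=(602,350,49),pinl=(242,418,49),t0=(640,258,30),t5=(640,418,30),t7=(640,484,30),nose30=(640,555,30),nose46=(645,550,46),ptr=(650,242,42),ptrf=(650,255,42),head=(395,490,s['ee_pos'][2]+12.3)).items():
    w=wpx2w((180+x/4,10+y/4),z,s)[:2]; print(k,((w-o)@u).round(1),((w-o)@n).round(1))
print((s['ee_pos'][:2]-o)@u,(s['ee_pos'][:2]-o)@n)
E
```

```text
bl -47.4 -28.9
br -47.3 28.2
pinl -37.8 -20.6
t0 -62.4 36.8
t5 -37.8 37.2
t7 -27.7 37.4
nose30 -16.7 37.8
nose46 -19.4 35.4
ptr -63.5 36.0
ptrf -61.6 36.0
head -31.2 0.2
38.30891630626776 -0.38915777053190936
```

play_rows --motion '[{"tx": -0.003, "ty": 0.011, "tz": -0.05, "wx": 0, "wy": 0, "wz": 0, "grip": -1}, {"tx": 0, "ty": 0, "tz": -0.08, "wx": 0, "wy": 0, "wz": 0, "grip": -1}, {"tx": 0, "ty": 0, "tz": -0.09, "wx": 0, "wy": 0, "wz": 0, "grip": -1}, {"tx": 0, "ty": 0, "tz": -0.08, "wx": 0, "wy": 0, "wz": 0, "grip": -1}, {"tx": 0, "ty": 0, "tz": -0.06, "wx": 0, "wy": 0, "wz": 0, "grip": -1}, {"tx": 0, "ty": 0, "tz": -0.03, "wx": 0, "wy": 0, "wz": 0, "grip": -1}, {"tx": 0, "ty": 0, "tz": -0.015, "wx": 0, "wy": 0, "wz": 0, "grip": -1}, {"tx": 0, "ty": 0, "tz": 0, "wx": 0, "wy": 0, "wz": 0, "grip": -1}]'

```text
t: 6.1
ee_pos: [622.1, 90.6, 36.1]
orientation: [[-0.269, 0.963, -0.0], [0.963, 0.269, -0.001], [-0.0, -0.0, -1.0]]
contact_force: [-2.5, -1.1, 4.5]
width: 0.117
```

```bash
python3 - <<'E'
from h import *
import pickle
s=sense(); im=cams.capture('wrist'); save(im,'w7.png',(180,10,380,160),4); pickle.dump((s,im),open('w7.pkl','wb'))
print(s['t'],s['ee_pos'],sense()['ee_pos'],s['contact_force'],s['orientation'].round(4))
save(cams.capture('side'),'s7.png',(60,220,260,380),4)
E
```

```text
6.1 [622.10393505  90.58031073  36.12661769] [622.07060338  90.6060634   36.09786059] [-2.51477748 -1.05138816  4.54483084] [[-2.691e-01  9.631e-01 -3.000e-04]
 [ 9.631e-01  2.691e-01 -6.000e-04]
 [-5.000e-04 -4.000e-04 -1.000e+00]]
```

View pics/w7.png

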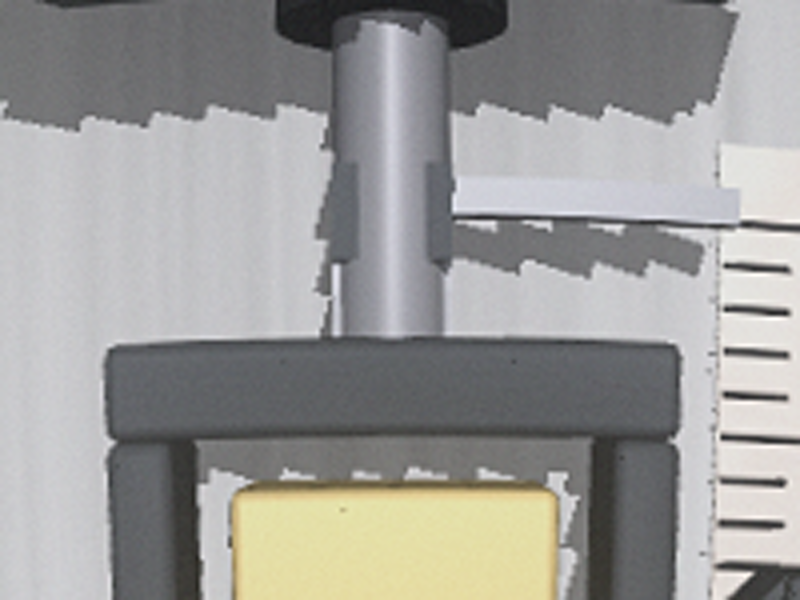

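View pics/s7.png

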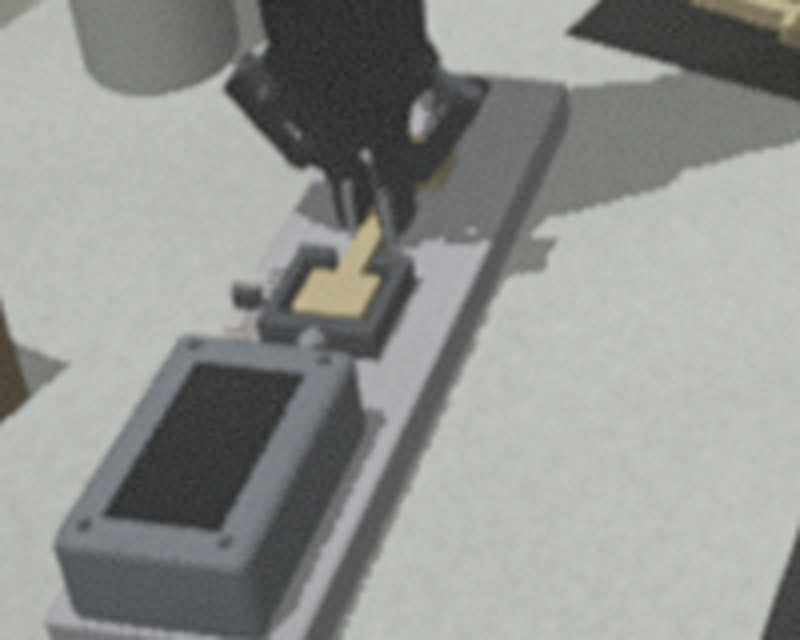

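play_rows --motion '[{"tx": 0.0055, "ty": -0.02, "tz": 0.003, "wx": 0, "wy": 0, "wz": 0, "grip": -1}, {"tx": 0.011, "ty": -0.04, "tz": 0, "wx": 0, "wy": 0, "wz": 0, "grip": -1}, {"tx": 0.014, "ty": -0.05, "tz": 0, "wx": 0, "wy": 0, "wz": 0, "grip": -1}, {"tx": 0.017, "ty": -0.06, "tz": 0, "wx": 0, "wy": 0, "wz": 0, "grip": -1}, {"tx": 0.014, "ty": -0.05, "tz": 0, "wx": 0, "wy": 0, "wz": 0, "grip": -1}, {"tx": 0.011, "ty": -0.04, "tz": 0, "wx": 0, "wy": 0, "wz": 0, "grip": -1}, {"tx": 0.0085, "ty": -0.03, "tz": 0, "wx": 0, "wy": 0, "wz": 0, "grip": -1}, {"tx": 0.004, "ty": -0.015, "tz": 0, "wx": 0, "wy": 0, "wz": 0, "grip": -1}]' --squeeze 80

```text
t: 7.0
ee_pos: [632.7, 56.2, 36.2]
orientation: [[-0.27, 0.963, 0.0], [0.963, 0.27, 0.004], [0.003, 0.001, -1.0]]
contact_force: [-2.6, 8.4, 0.2]
width: 0.109
```

```bash
python3 - <<'E'
from h import *
import pickle
s=sense(); im=cams.capture('wrist'); save(im,'w8.png',(180,10,380,160),4); pickle.dump((s,im),open('w8.pkl','wb'))
print(s['t'],s['ee_pos'],sense()['ee_pos'],s['contact_force'],s['orientation'].round(4))
E
```

```text
7.0 [632.67515599  56.16971198  36.23953519] [632.7265088   55.94584127  36.21848032] [-2.56565016  8.35588507  0.22289539] [[-2.704e-01  9.628e-01  4.000e-04]
 [ 9.628e-01  2.704e-01  3.600e-03]
 [ 3.400e-03  1.400e-03 -1.000e+00]]
```

View pics/w8.png

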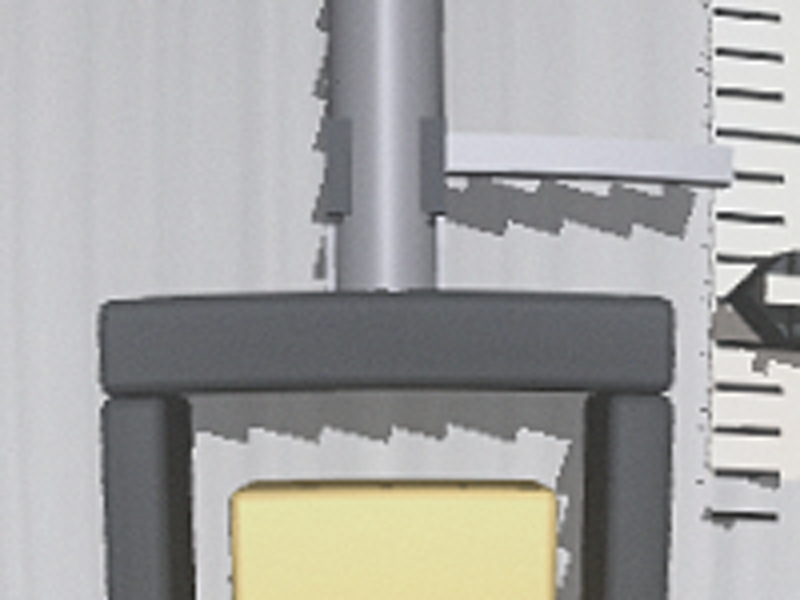

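```bash
cat > n.py <<'E'
from h import *
import pickle
th=np.radians(105.8); u=-np.array([np.cos(th),np.sin(th)]); n=np.array([-u[1],u[0]])
o=np.array([612.8,126.5])
def go(f,pts,k=4,x0=180,y0=10):
    s,im=pickle.load(open(f,'rb'))
    print('tcp',((s['ee_pos'][:2]-o)@u).round(1))
    for k_,(x,y,z) in pts.items():
        w=wpx2w((x0+x/k,y0+y/k),z,s)[:2]; print(k_,((w-o)@u).round(1),((w-o)@n).round(1))
E
python3 - <<'E'
from n import *
go('w7.pkl',dict(ptr_b=(738,190,42),ptr_f=(738,222,42),t0=(722,225,30),t5=(722,438,30),t8=(720,566,30),bl=(108,345,49),br=(678,345,49)))
go('w8.pkl',dict(ptr_b=(733,147,42),ptr_f=(733,180,42),t5=(715,132,30),t6=(715,175,30),t8=(720,258,30),t10=(720,344,30),nose30=(722,303,30),nose46=(722,303,46),bl=(102,300,49),br=(670,300,49)))
E
```

```text
tcp 37.1
ptr_b -65.1 36.0
ptr_f -61.6 36.0
t0 -62.8 37.2
t5 -37.8 37.6
t8 -22.7 38.0
bl -47.8 -28.7
br -47.6 28.1
tcp 73.1
ptr_b -34.0 36.3
ptr_f -30.3 36.3
t5 -38.2 37.3
t6 -32.9 37.2
t8 -23.0 37.9
t10 -12.9 38.0
nose30 -17.7 38.1
nose46 -16.4 34.1
bl -16.3 -28.6
br -16.2 28.0
```

play_rows --motion '[{"tx": 0.003, "ty": -0.01, "tz": 0, "wx": 0, "wy": 0, "wz": 0, "grip": -1}, {"tx": 0.005, "ty": -0.018, "tz": 0, "wx": 0, "wy": 0, "wz": 0, "grip": -1}, {"tx": 0.006, "ty": -0.02, "tz": 0, "wx": 0, "wy": 0, "wz": 0, "grip": -1}, {"tx": 0.005, "ty": -0.018, "tz": 0, "wx": 0, "wy": 0, "wz": 0, "grip": -1}, {"tx": 0.004, "ty": -0.016, "tz": 0, "wx": 0, "wy": 0, "wz": 0, "grip": -1}, {"tx": 0.003, "ty": -0.01, "tz": 0, "wx": 0, "wy": 0, "wz": 0, "grip": -1}, {"tx": 0.002, "ty": -0.006, "tz": 0, "wx": 0, "wy": 0, "wz": 0, "grip": -1}, {"tx": 0, "ty": 0, "tz": 0, "wx": 0, "wy": 0, "wz": 0, "grip": -1}]'

```text
t: 7.85
ee_pos: [635.7, 45.6, 36.2]
orientation: [[-0.271, 0.963, -0.0], [0.963, 0.271, 0.005], [0.004, 0.001, -1.0]]
contact_force: [-2.0, 9.7, 1.9]
width: 0.107
```

```bash
python3 - <<'E'
from h import *
import pickle
s=sense(); im=cams.capture('wrist'); save(im,'w9.png',(230,10,430,160),4); pickle.dump((s,im),open('w9.pkl','wb'))
print(s['t'],s['ee_pos'],sense()['ee_pos'],s['contact_force'],s['orientation'].round(4))
E
```

```text
7.85 [635.69377182  45.58340763  36.21823222] [635.69023524  45.60229741  36.22155515] [-2.02216156  9.67115475  1.85855053] [[-0.2712  0.9625 -0.    ]
 [ 0.9625  0.2712  0.0046]
 [ 0.0044  0.0012 -1.    ]]
```

View pics/w9.png

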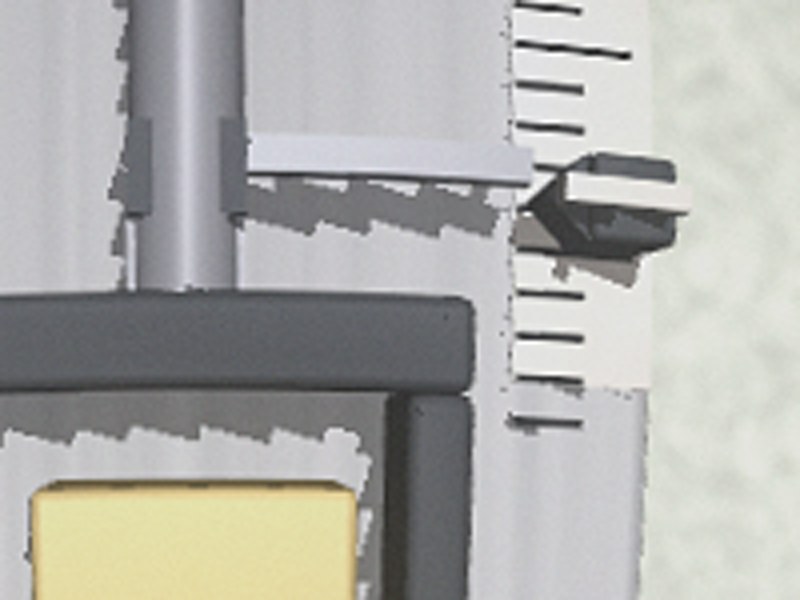

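```bash
python3 - <<'E'
from n import *
go('w9.pkl',dict(ptr_b=(532,148,42),ptr_f=(530,180,42),t5=(515,43,30),t8=(520,164,30),t11=(515,292,30),nose30=(526,208,30),ridgeL=(568,190,46),ridgeL42=(568,190,42),ridgeR=(688,200,46),blkb=(585,155,46), blkf=(590,250,40)),x0=230)
E
```

```text
tcp 84.1
ptr_b -22.9 36.1
ptr_f -19.3 35.9
t5 -38.3 37.4
t8 -23.3 37.8
t11 -8.0 37.2
nose30 -18.1 38.5
ridgeL -17.9 38.9
ridgeL42 -18.6 40.1
ridgeR -18.2 52.4
blkb -21.9 40.8
blkf -12.4 43.2
```

play_rows --motion '[{"tx": 0.0014, "ty": -0.005, "tz": 0, "wx": 0, "wy": 0, "wz": 0, "grip": -1}, {"tx": 0.0022, "ty": -0.008, "tz": 0, "wx": 0, "wy": 0, "wz": 0, "grip": -1}, {"tx": 0.0022, "ty": -0.008, "tz": 0, "wx": 0, "wy": 0, "wz": 0, "grip": -1}, {"tx": 0.0014, "ty": -0.005, "tz": 0, "wx": 0, "wy": 0, "wz": 0, "grip": -1}, {"tx": 0, "ty": 0, "tz": 0, "wx": 0, "wy": 0, "wz": 0, "grip": -1}, {"tx": 0, "ty": 0, "tz": 0, "wx": 0, "wy": 0, "wz": 0, "grip": -1}, {"tx": 0, "ty": 0, "tz": 0, "wx": 0, "wy": 0, "wz": 0, "grip": -1}, {"tx": 0, "ty": 0, "tz": 0, "wx": 0, "wy": 0, "wz": 0, "grip": -1}]'

```text
t: 8.7
ee_pos: [636.5, 42.8, 36.2]
orientation: [[-0.271, 0.962, -0.0], [0.962, 0.271, 0.005], [0.005, 0.001, -1.0]]
contact_force: [-2.0, 8.8, 1.5]
width: 0.109
```

```bash
python3 - <<'E'
from h import *
import pickle
s=sense(); im=cams.capture('wrist'); save(im,'w10.png',(230,10,430,160),4); pickle.dump((s,im),open('w10.pkl','wb'))
print(s['t'],s['ee_pos'],sense()['ee_pos'],s['contact_force'])
E
```

```text
8.7 [636.53161551  42.76816712  36.22902989] [636.48186214  42.78709821  36.20628506] [-1.98504213  8.83335246  1.50174278]
```

View pics/w10.png

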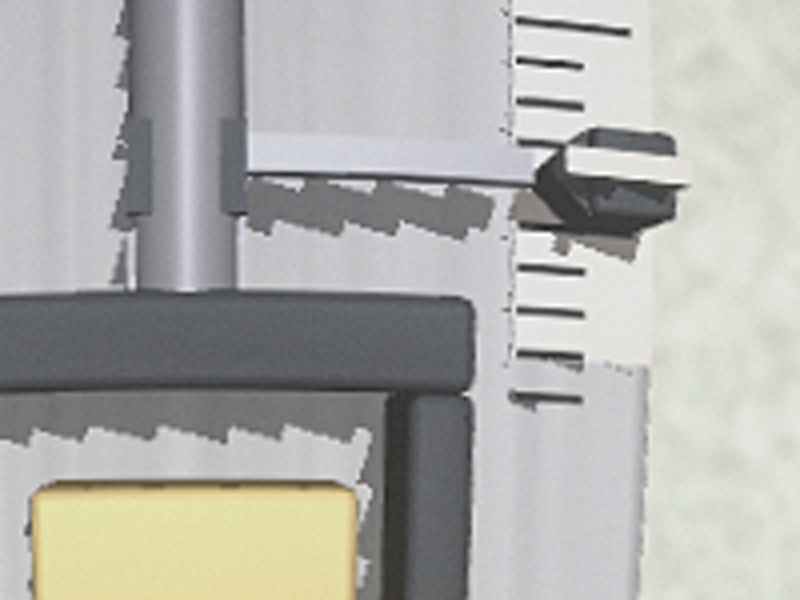

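play_rows --motion '[{"tx": 0, "ty": 0, "tz": 0, "wx": 0, "wy": 0, "wz": 0, "grip": -1}, {"tx": 0, "ty": 0, "tz": 0, "wx": 0, "wy": 0, "wz": 0, "grip": -1}, {"tx": 0, "ty": 0, "tz": 0, "wx": 0, "wy": 0, "wz": 0, "grip": -1}, {"tx": 0, "ty": 0, "tz": 0, "wx": 0, "wy": 0, "wz": 0, "grip": -1}, {"tx": 0, "ty": 0, "tz": 0, "wx": 0, "wy": 0, "wz": 0, "grip": -1}, {"tx": 0, "ty": 0, "tz": 0, "wx": 0, "wy": 0, "wz": 0, "grip": -1}, {"tx": 0, "ty": 0, "tz": 0, "wx": 0, "wy": 0, "wz": 0, "grip": -1}, {"tx": 0, "ty": 0, "tz": 0, "wx": 0, "wy": 0, "wz": 0, "grip": -1}]'

```text
t: 9.55
ee_pos: [636.5, 42.8, 36.2]
orientation: [[-0.271, 0.962, -0.0], [0.962, 0.271, 0.005], [0.005, 0.001, -1.0]]
contact_force: [-2.9, 10.0, 2.5]
width: 0.109
```

play_rows --motion '[{"tx": 0, "ty": 0, "tz": 0, "wx": 0, "wy": 0, "wz": 0, "grip": -1}, {"tx": 0, "ty": 0, "tz": 0, "wx": 0, "wy": 0, "wz": 0, "grip": -1}, {"tx": 0, "ty": 0, "tz": 0, "wx": 0, "wy": 0, "wz": 0, "grip": -1}, {"tx": 0, "ty": 0, "tz": 0, "wx": 0, "wy": 0, "wz": 0, "grip": -1}, {"tx": 0, "ty": 0, "tz": 0, "wx": 0, "wy": 0, "wz": 0, "grip": -1}, {"tx": 0, "ty": 0, "tz": 0, "wx": 0, "wy": 0, "wz": 0, "grip": -1}, {"tx": 0, "ty": 0, "tz": 0, "wx": 0, "wy": 0, "wz": 0, "grip": -1}, {"tx": 0, "ty": 0, "tz": 0, "wx": 0, "wy": 0, "wz": 0, "grip": -1}]'

```text
t: 10.35
ee_pos: [636.5, 42.8, 36.2]
orientation: [[-0.272, 0.962, -0.0], [0.962, 0.272, 0.005], [0.005, 0.001, -1.0]]
contact_force: [-2.6, 9.7, 1.9]
width: 0.108
```

play_rows --motion '[{"tx": 0, "ty": 0, "tz": 0, "wx": 0, "wy": 0, "wz": 0, "grip": -1}, {"tx": 0, "ty": 0, "tz": 0, "wx": 0, "wy": 0, "wz": 0, "grip": -1}, {"tx": 0, "ty": 0, "tz": 0, "wx": 0, "wy": 0, "wz": 0, "grip": -1}, {"tx": 0, "ty": 0, "tz": 0, "wx": 0, "wy": 0, "wz": 0, "grip": -1}, {"tx": 0, "ty": 0, "tz": 0, "wx": 0, "wy": 0, "wz": 0, "grip": -1}, {"tx": 0, "ty": 0, "tz": 0, "wx": 0, "wy": 0, "wz": 0, "grip": -1}, {"tx": 0, "ty": 0, "tz": 0, "wx": 0, "wy": 0, "wz": 0, "grip": -1}, {"tx": 0, "ty": 0, "tz": 0, "wx": 0, "wy": 0, "wz": 0, "grip": -1}]'

```text
t: 11.15
ee_pos: [636.5, 42.7, 36.2]
orientation: [[-0.271, 0.962, -0.0], [0.962, 0.271, 0.005], [0.005, 0.001, -1.0]]
contact_force: [-2.0, 9.9, 2.0]
width: 0.112
```

```bash
python3 - <<'E'
from h import *
s=sense(); im=cams.capture('wrist'); save(im,'w11.png',(230,10,430,160),4)
print(s['t'],s['ee_pos'],s['contact_force'])
E
```

```text
11.15 [636.49547437  42.74754306  36.20364169] [-2.03751766  9.92137007  1.95559268]
```

View pics/w11.png

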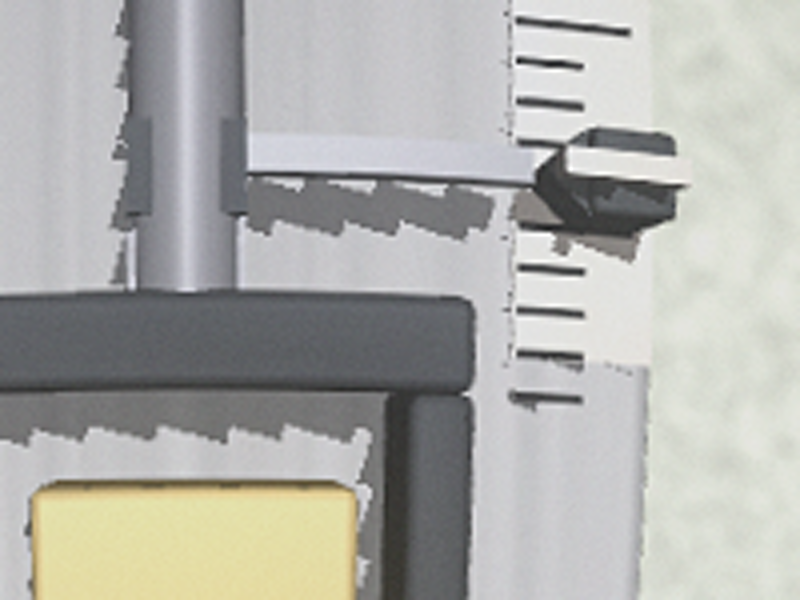

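play_rows --motion '[{"tx": -0.0014, "ty": 0.005, "tz": 0, "wx": 0, "wy": 0, "wz": 0, "grip": -1}, {"tx": -0.0034, "ty": 0.012, "tz": 0, "wx": 0, "wy": 0, "wz": 0, "grip": -1}, {"tx": -0.0034, "ty": 0.012, "tz": 0, "wx": 0, "wy": 0, "wz": 0, "grip": -1}, {"tx": -0.0034, "ty": 0.012, "tz": 0, "wx": 0, "wy": 0, "wz": 0, "grip": -1}, {"tx": -0.0034, "ty": 0.012, "tz": 0, "wx": 0, "wy": 0, "wz": 0, "grip": -1}, {"tx": -0.0034, "ty": 0.012, "tz": 0, "wx": 0, "wy": 0, "wz": 0, "grip": -1}, {"tx": -0.0034, "ty": 0.012, "tz": 0, "wx": 0, "wy": 0, "wz": 0, "grip": -1}, {"tx": -0.0034, "ty": 0.012, "tz": 0, "wx": 0, "wy": 0, "wz": 0, "grip": -1}]'

```text
t: 12.0
ee_pos: [633.9, 51.8, 36.2]
orientation: [[-0.27, 0.963, 0.0], [0.963, 0.27, 0.003], [0.003, 0.001, -1.0]]
contact_force: [-1.1, 6.0, 1.6]
width: 0.111
```

play_rows --motion '[{"tx": -0.0034, "ty": 0.012, "tz": 0, "wx": 0, "wy": 0, "wz": 0, "grip": -1}, {"tx": -0.0034, "ty": 0.012, "tz": 0, "wx": 0, "wy": 0, "wz": 0, "grip": -1}, {"tx": -0.0034, "ty": 0.012, "tz": 0, "wx": 0, "wy": 0, "wz": 0, "grip": -1}, {"tx": -0.0034, "ty": 0.012, "tz": 0, "wx": 0, "wy": 0, "wz": 0, "grip": -1}, {"tx": -0.0034, "ty": 0.012, "tz": 0, "wx": 0, "wy": 0, "wz": 0, "grip": -1}, {"tx": -0.0034, "ty": 0.012, "tz": 0, "wx": 0, "wy": 0, "wz": 0, "grip": -1}, {"tx": -0.0034, "ty": 0.012, "tz": 0, "wx": 0, "wy": 0, "wz": 0, "grip": -1}, {"tx": -0.0034, "ty": 0.012, "tz": 0, "wx": 0, "wy": 0, "wz": 0, "grip": -1}]'

```text
t: 12.8
ee_pos: [630.8, 62.6, 36.2]
orientation: [[-0.27, 0.963, 0.001], [0.963, 0.27, 0.002], [0.002, 0.001, -1.0]]
contact_force: [-1.1, 4.9, 2.8]
width: 0.111
```

play_rows --motion '[{"tx": -0.0034, "ty": 0.012, "tz": 0, "wx": 0, "wy": 0, "wz": 0, "grip": -1}, {"tx": -0.0034, "ty": 0.012, "tz": 0, "wx": 0, "wy": 0, "wz": 0, "grip": -1}, {"tx": -0.0034, "ty": 0.012, "tz": 0, "wx": 0, "wy": 0, "wz": 0, "grip": -1}, {"tx": -0.0034, "ty": 0.012, "tz": 0, "wx": 0, "wy": 0, "wz": 0, "grip": -1}, {"tx": -0.0034, "ty": 0.012, "tz": 0, "wx": 0, "wy": 0, "wz": 0, "grip": -1}, {"tx": -0.0034, "ty": 0.012, "tz": 0, "wx": 0, "wy": 0, "wz": 0, "grip": -1}, {"tx": -0.0034, "ty": 0.012, "tz": 0, "wx": 0, "wy": 0, "wz": 0, "grip": -1}, {"tx": -0.0034, "ty": 0.012, "tz": 0, "wx": 0, "wy": 0, "wz": 0, "grip": -1}]'

```text
t: 13.6
ee_pos: [627.6, 72.4, 36.2]
orientation: [[-0.269, 0.963, 0.001], [0.963, 0.269, -0.001], [-0.001, 0.0, -1.0]]
contact_force: [1.4, 2.8, 3.8]
width: 0.108
```

```bash
python3 - <<'E'
from n import *
s=sense(); print(s['t'],s['ee_pos'],(s['ee_pos'][:2]-o)@u,(s['ee_pos'][:2]-o)@n,s['contact_force'])
E
```

```text
13.6 [627.62966472  72.41599939  36.20030609] 56.07842332140566 -0.4566348112420737 [1.37096737 2.81211504 3.82008221]
```

play_rows --motion '[{"tx": -0.0034, "ty": 0.012, "tz": 0, "wx": 0, "wy": 0, "wz": 0, "grip": -1}, {"tx": -0.0034, "ty": 0.012, "tz": 0, "wx": 0, "wy": 0, "wz": 0, "grip": -1}, {"tx": -0.0034, "ty": 0.012, "tz": 0, "wx": 0, "wy": 0, "wz": 0, "grip": -1}, {"tx": -0.0034, "ty": 0.012, "tz": 0, "wx": 0, "wy": 0, "wz": 0, "grip": -1}, {"tx": -0.0028, "ty": 0.01, "tz": 0, "wx": 0, "wy": 0, "wz": 0, "grip": -1}, {"tx": -0.0028, "ty": 0.01, "tz": 0, "wx": 0, "wy": 0, "wz": 0, "grip": -1}, {"tx": -0.0028, "ty": 0.01, "tz": 0, "wx": 0, "wy": 0, "wz": 0, "grip": -1}, {"tx": -0.0028, "ty": 0.01, "tz": 0, "wx": 0, "wy": 0, "wz": 0, "grip": -1}]'

```text
t: 14.4
ee_pos: [624.4, 82.5, 36.2]
orientation: [[-0.268, 0.963, 0.0], [0.963, 0.268, -0.001], [-0.001, -0.0, -1.0]]
contact_force: [2.0, -0.6, 5.3]
width: 0.111
```

```bash
python3 - <<'E'
from n import *
s=sense(); print(s['t'],s['ee_pos'],(s['ee_pos'][:2]-o)@u,(s['ee_pos'][:2]-o)@n,s['contact_force'])
E
```

```text
14.4 [624.41266395  82.53791988  36.16478535] 45.46300353041288 -0.7960918284981577 [ 2.03058857 -0.58578259  5.2765313 ]
```

play_rows --motion '[{"tx": -0.002, "ty": 0.01, "tz": 0.002, "wx": 0, "wy": 0, "wz": 0, "grip": -1}, {"tx": -0.002, "ty": 0.01, "tz": 0.001, "wx": 0, "wy": 0, "wz": 0, "grip": -1}, {"tx": -0.002, "ty": 0.008, "tz": 0, "wx": 0, "wy": 0, "wz": 0, "grip": -1}, {"tx": -0.002, "ty": 0.008, "tz": 0, "wx": 0, "wy": 0, "wz": 0, "grip": -1}, {"tx": -0.001, "ty": 0.006, "tz": 0, "wx": 0, "wy": 0, "wz": 0, "grip": -1}, {"tx": -0.001, "ty": 0.004, "tz": 0, "wx": 0, "wy": 0, "wz": 0, "grip": -1}, {"tx": 0, "ty": 0, "tz": 0, "wx": 0, "wy": 0, "wz": 0, "grip": -1}, {"tx": 0, "ty": 0, "tz": 0, "wx": 0, "wy": 0, "wz": 0, "grip": -1}]'

```text
t: 15.2
ee_pos: [622.7, 88.8, 36.2]
orientation: [[-0.269, 0.963, -0.001], [0.963, 0.269, -0.0], [-0.0, -0.001, -1.0]]
contact_force: [-0.1, -2.1, 3.2]
width: 0.114
```

```bash
python3 - <<'E'
from n import *
s=sense(); im=cams.capture('wrist'); save(im,'w12.png',(180,10,380,160),4); pickle.dump((s,im),open('w12.pkl','wb'))
print(s['t'],s['ee_pos'],(s['ee_pos'][:2]-o)@u,(s['ee_pos'][:2]-o)@n,s['contact_force'])
E
```

```text
15.2 [622.70679723  88.8023977   36.19185809] 38.970736443105324 -0.7318139141681659 [-0.06110266 -2.06237475  3.24994601]
```

View pics/w12.png

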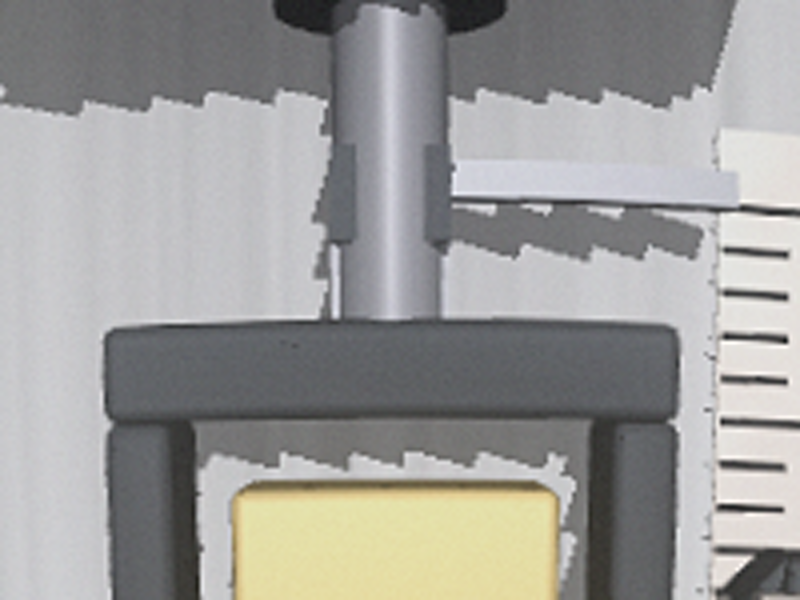

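play_rows --motion '[{"tx": 0, "ty": 0, "tz": 0, "wx": 0, "wy": 0, "wz": 0, "grip": -0.6}, {"tx": 0, "ty": 0, "tz": 0, "wx": 0, "wy": 0, "wz": 0, "grip": -0.4}, {"tx": 0, "ty": 0, "tz": 0, "wx": 0, "wy": 0, "wz": 0, "grip": 0}, {"tx": 0, "ty": 0, "tz": 0, "wx": 0, "wy": 0, "wz": 0, "grip": 0.2}, {"tx": 0, "ty": 0, "tz": 0, "wx": 0, "wy": 0, "wz": 0, "grip": 0.2}, {"tx": 0, "ty": 0, "tz": 0, "wx": 0, "wy": 0, "wz": 0, "grip": 0.2}, {"tx": 0, "ty": 0, "tz": 0.03, "wx": 0, "wy": 0, "wz": 0, "grip": 0.2}, {"tx": 0, "ty": 0, "tz": 0.1, "wx": 0, "wy": 0, "wz": 0, "grip": 0.2}]'

```text
t: 16.05
ee_pos: [622.3, 88.8, 51.5]
orientation: [[-0.269, 0.963, -0.002], [0.963, 0.269, -0.0], [0.0, -0.002, -1.0]]
contact_force: [0.7, -0.2, -0.7]
width: 0.601
```

play_rows --motion '[{"tx": 0, "ty": 0, "tz": 0.15, "wx": 0, "wy": 0, "wz": 0, "grip": 0.2}, {"tx": 0, "ty": 0, "tz": 0.2, "wx": 0, "wy": 0, "wz": 0, "grip": 0.2}, {"tx": 0, "ty": -0.1, "tz": 0.2, "wx": 0, "wy": 0, "wz": 0, "grip": 0.2}, {"tx": 0, "ty": -0.2, "tz": 0.1, "wx": 0, "wy": 0, "wz": 0, "grip": 0.2}, {"tx": 0, "ty": -0.15, "tz": 0.05, "wx": 0, "wy": 0, "wz": 0, "grip": 0.2}, {"tx": 0, "ty": -0.05, "tz": 0, "wx": 0, "wy": 0, "wz": 0, "grip": 0.2}, {"tx": 0, "ty": 0, "tz": 0, "wx": 0, "wy": 0, "wz": 0, "grip": 0.2}, {"tx": 0, "ty": 0, "tz": 0, "wx": 0, "wy": 0, "wz": 0, "grip": 0.2}]'

```text
t: 16.85
ee_pos: [622.8, 30.2, 135.9]
orientation: [[-0.27, 0.963, -0.0], [0.963, 0.27, 0.001], [0.001, -0.0, -1.0]]
contact_force: [-0.5, 0.5, -0.3]
width: 0.598
```

```bash
python3 - <<'E'
from n import *
s=sense(); im=cams.capture('wrist'); save(im,'w13.png',None,1.4); pickle.dump((s,im),open('w13.pkl','wb'))
print(s['t'],s['ee_pos'],s['contact_force'],s['width'])
save(cams.capture('side'),'s13.png',None,1.4)
E
```

```text
16.85 [622.75363702  30.17401335 135.89853546] [-0.49483836  0.51223127 -0.2895201 ] 0.5978897810301251
```

View pics/w13.png

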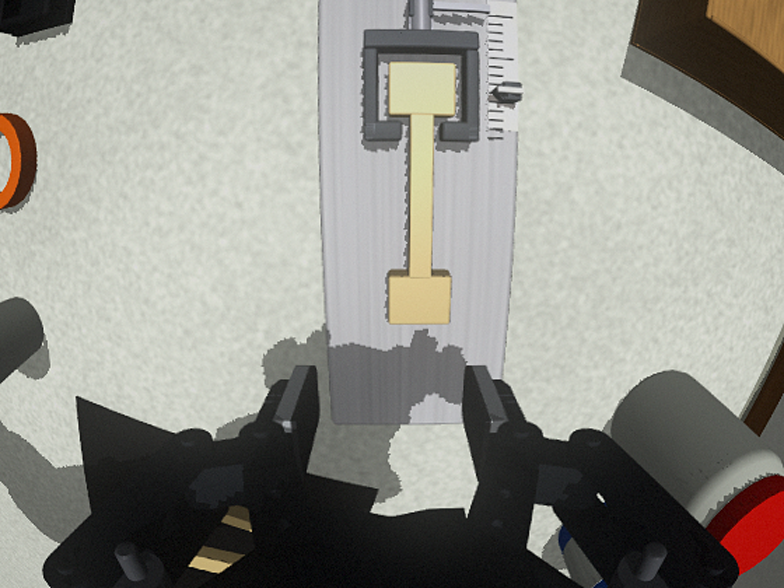

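View pics/s13.png

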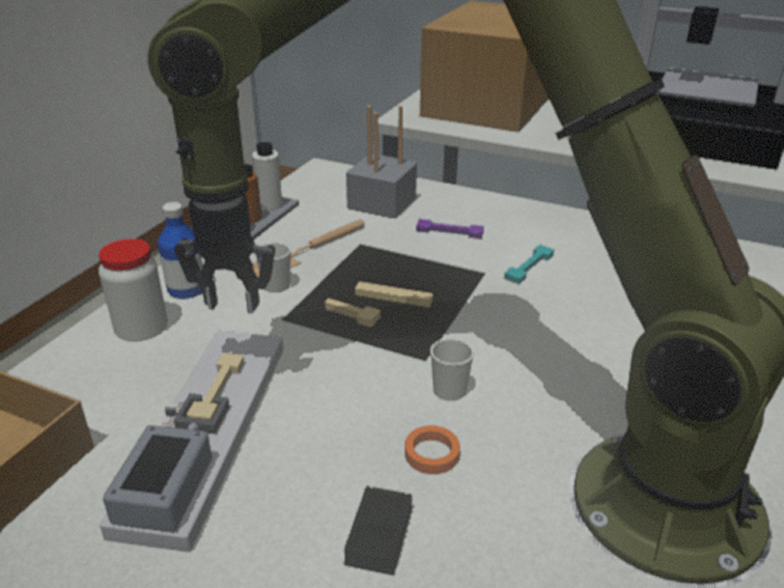

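```bash
python3 -c "
from station import order
print(order.job_done())"
```

```text
the job is handed in; nothing more can be done
None
```

The pull test is done and handed in at about 17 s on the robot's clock; the hand-in gave no verdict.

- **Seating:** I gripped the cream dog-bone bar by the neck and laid it flat, with one head in the yoke and the neck out through the slot.
- **Pull:** I drew the yoke out about 45 mm by the bar alone. The pointer and the marker's nose agreed to about 0.5 mm, and the gripper never went past the point where I held it. It held still for 2.4 s, with about 10 N at the wrist.
- **Return:** I eased the yoke back at about 15 mm/s and slower near the end. The pointer came back to the zero tick, as at the start, and then I let go and lifted clear.

The last pictures show the bar lying in the yoke, the yoke home, and the stub and strip on the mat, not visibly moved.

Two checks disagreed:
- **Yoke position:** the top camera's rough estimate was about 8 to 10 mm off the wrist camera's. I used the wrist camera, which was consistent over several pictures and matched the final fit.
- **Bed contact:** the bar met the bed with the gripper about 2.5 mm higher than expected, at 3 to 5 N, which did no harm.

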